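# Find the rocking corner of a warped chopping board and chock it with a wobble wedge

## Task

The small square striped chopping board has warped and rocks on the worktop. With the closed fingers press lightly on its corners, one after another, until you find the one that gives, and press that corner right down; then slide the white plastic wedge, thin end first, under that corner just until it is snug, without shoving the board about or jacking it up, and let go of the wedge. Finally press down firmly on that same corner to make sure that the board no longer rocks, and leave it standing level on the wedge with the other things undisturbed.

Things in the scene. Friction and masses are not known exactly. Their poses are not given: they have to be found in the camera images.
- board: Square brown board of glued strips, 180 x 180 mm, 0.5 to 0.8 kg; wood 22 mm thick, underside 14 mm and top face 36 mm above the worktop, on four round rubber feet 22 mm across that give 0.1 mm per N. Origin: on the worktop under its middle; x (along the strips) and y along its edges, z up. Warped: untouched it stands level on three feet; one foot, not told by its pose, hangs 2.5 to 7 mm clear.
- corner_1 (a point): Point on the board's top face straight above the foot at the board's own +x +y corner, 20 mm in from both edges. At the loose corner, whichever it is, a push down of 0.3 to 1 N tips the board by 0.025 to 0.08 rad until the foot touches; let go, it tips back level. The other corners do not give.
- corner_2 (a point): Point on the board's top face straight above the foot at the board's own -x +y corner, 20 mm in from both edges.
- corner_3 (a point): Point on the board's top face straight above the foot at the board's own -x -y corner, 20 mm in from both edges.
- corner_4 (a point): Point on the board's top face straight above the foot at the board's own +x -y corner, 20 mm in from both edges.
- wedge: White ribbed plastic wobble wedge, 80 mm long (x), 28 mm wide (y), 30 g, lying on its flat underside; it tapers evenly from 13 mm high at the thick end (-x) to 2 mm at the thin end (+x). Origin: centre of its underside. It stays by friction where it is pushed.
- wedge_tip (a point): Middle of the wedge's thin end, at its underside; axes as the wedge's. Held level on the worktop the wedge slides with about 1 N or less; once it bears on the foot the push rises within 1 to 2 mm to several N; pushed on, it lifts or shoves the board.
- wedge_grip (a point): Point inside the thick part of the wedge, 16 mm from its thick end and 6 mm above its underside: pinch it here across its width (its y). With the wedge snug under the foot, the thick end stands at least 25 mm out from the board.
- mug: Bystander: white mug with a green inside, 80 mm across, 91 mm high, handle on its +y side; to the left. Origin: centre of its underside.
- honey: Bystander: glass jar of honey with a white cap, about 60 mm across, 99 mm high, at the left. Origin: centre of its underside.

How it is judged:
By the outcome, as a careful person would: the job done as asked, in the order asked, and still so for the second after the job is handed in, with the robot touching nothing.
It also fails if it takes over 64 s, if anything falls off the work surface, if the arm or the gripper's body presses on something with over 40 N, if the wrist force passes 120 N, or if a joint passes its speed limit or range.

## Robot

A 7-joint arm with a two-finger parallel gripper is mounted at the origin on a cart in front of the work surface, level with it; the furniture and walls round the work are solid. World frame = base frame: x ahead of the robot, y to its left, z up, the work surface at z = 0. Lengths are in m, angles in rad, forces in N, time in s.
With the tool pointing down it reaches from about 0.4 to 0.85 m from the base axis. Payload 4.5 kg.
Tool frame: the origin (TCP) lies midway between the tips of the shut fingers; the grasp point (between the pads) lies 19 mm behind it; z points along the fingers, y is the line along which they close (so a half turn about z gives the same grasp; the last joint's range is limited). The gripper opens to 85 mm and grips with 20 to 120 N. Pads are 22 mm wide; open, the fingers measure 114 mm over their backs; the gripper's body (76 mm by 85 mm) begins 54 mm behind the grasp point. The pads swing forward as they close: fully open they stand 13 mm farther back than shut.
Start: joints at [-1.134, 0.689, -0.195, 1.565, 0.157, 0.902, -0.215], TCP at [0.245, 0.575, 0.231] pointing down, gripper open.
Joint ranges: [-3.01, 3.01], [-0.46, 2.08], [-1.47, 1.51], [0.13, 2.56], [-1, 4.14], [0.04, 2.09], [-2.66, 2.66]. Speed limits (rad/s): [2.57, 2.57, 3.14, 3.14, 3.14, 3.14, 3.14].

## Interface

Orientations are given as a unit quaternion [x, y, z, w].
In Python, from plant import bot gives the robot as it stands. The module is installed in compiled form; this text tells all that it offers.
- The arm moves only by the tool carry_out, never from a script. Its argument "increments" is a list of rows, each a list of 5 numbers: the opening, from -1 (shut) to 1 (fully open), then the shift along the tool's x, y, z in units of 40 mm (1.0 is 40 mm), then the turn about the tool's z in units of 6 degrees (1.0 is 6 degrees). A call has 1 to 12 rows; each row shifts and turns the commanded pose from where the row before left it, along the tool's axes as they then stand; what a row does not reach is not made up. A row lasts 1/8 s, in which the tool goes at most 62.5 mm and 10.7 degrees, less where a joint would pass 70% of its speed; a pose out of reach is approached as far as the arm can. A call is refused whole if a number of a shift passes 1 or a number of a turn 1, either way. A call with a gripper value outside its range is refused whole. The fingers move at their own pace and stop on an object; "force" is the grip in N (left out, the last holds). Time passes only in rows, so rows that do not move let the fingers close. It gives the time, the measured TCP pose, the force, the opening and the grip force at its end, in the units of the state.
- bot.get_state(): the state, without advancing time (a new reading comes with each control period).
- bot.camera(name): name is "side" or "top"; returns a dict with "image" (384x512x3 uint8, red, green, blue), "mtx" (3x3 intrinsics, pixels), "xyz" and "rotation" of the camera in the world. Camera axes: x right, y up, looking along -z (the intrinsics and any distortion apply to the point x, -y, -z); pixel columns grow to the right and rows downward; lengths in m; the calibration is good to about 2 mm. A picture is of the moment at which its call begins. There is no depth.
- bot.close_job(): hands the job in; it is judged then, once.
Trained networks look in a picture, given as the dict that the camera call returned (one of the last four; its "shot" number tells which), for a name from the list of things; names that differ only in an ending like _2 or _b are one class to them, and where a whole thing is asked for, a point or a joint stands for the part that bears it (a point fixed in the world has none). Each returns a list of dicts, best first, with "confidence" (0 to 1); they miss things now and then, are a little off and sometimes report something else, mostly with a low value. They report only what shows in the picture. A call takes as long as a camera call.
- bot.trace(picture, target): "mask" (384x512 bool, what is visible of it) and "at" ([column, row] in pixels, amid what is visible of it).
The state is a dict: "time_s": time; "q": joint angles; "qvel": joint speeds; "tau": joint torques, N m; "tool_pos": TCP position; "ee_rot": TCP orientation; "force": force on the tool from outside, world axes, zero at the start; "moment": the same for the moment, N m; "gripper_width": finger opening in m; "grasp_force": force on a finger pad.
Only numpy, scipy, OpenCV 4.12 (cv2) and the standard library are available. Lean on these libraries where they do the work, as an engineer would, in place of code of your own. Each camera call takes 0.05 s, during which the arm holds its last target. There are 200 camera calls.

## Working session

There is one attempt and no reset: what is moved stays moved. The work goes in short steps, Python scripts to look and compute and a tool call to move; the robot and the scene stay as the last step left them, time stands still between calls to the robot, and variables do not carry over. Pictures are saved under pics/ and viewed, at most 10 in all, crops included, and the job is handed in when it is done.

Besides the shell and the picture viewer there is one more tool, called after "Emit:" as name(argument=value, ...), one argument or row to a line, values as JSON. carry_out: Moves the arm, as the interface text tells. Its arguments: {"type":"object","properties":{"increments":{"type":"array","items":{"type":"array","items":{"type":"number"}}},"force":{"type":"number"}},"required":["increments"]}

```bash
mkdir -p pics; cat > h.py <<'E'
import numpy as np, cv2
from plant import bot
from scipy.spatial.transform import Rotation as R
def rot(c):
    r=np.array(c["rotation"],float)
    return r if r.shape==(3,3) else R.from_quat(r).as_matrix()
def ray(c,px):
    K=np.array(c["mtx"]); d=np.linalg.solve(K,[px[0],px[1],1.0]); d=d*[1,-1,-1]
    return np.array(c["xyz"]),rot(c)@d
def onz(c,px,z):
    o,d=ray(c,px); return o+d*(z-o[2])/d[2]
def proj(c,p):
    q=(rot(c).T@(np.array(p)-np.array(c["xyz"])))*[1,-1,-1]
    u=np.array(c["mtx"])@q; return u[:2]/u[2]
E
python3 - <<'E'
from h import *
s=bot.get_state(); print({k:np.round(v,3).tolist() for k,v in s.items()})
ims=[]
for n in("top","side"):
    c=bot.camera(n); print(n,[k for k in c],np.round(c["mtx"],1).tolist(),np.round(c["xyz"],3),np.round(c["rotation"],3).tolist())
    cv2.imwrite(f"pics/{n}0.png",c["image"][:,:,::-1])
    for t in("board","wedge","mug","honey"):
        for r in bot.trace(c,t)[:2]:
            m=r["mask"].astype(np.uint8)
            cs=max(cv2.findContours(m,0,2)[0],key=cv2.contourArea)
            z={"board":.036,"wedge":.006,"mug":.09,"honey":.1}[t]
            pts=np.array([onz(c,p[0],z)[:2] for p in cs],np.float32)
            print(t,round(r["confidence"],2),np.round(r["at"]),m.sum(),"box",[np.round(x,4) for x in cv2.minAreaRect(pts)], "at",np.round(onz(c,r["at"],z),3))
E
```

```text
{'time_s': 0.0, 'q': [-1.134, 0.69, -0.195, 1.566, 0.157, 0.902, -0.215], 'qvel': [0.0, -0.0, 0.001, 0.002, 0.0, -0.0, -0.001], 'tau': [-0.0, -53.961, -1.267, -15.854, 0.009, 0.01, 0.0], 'tool_pos': [0.245, 0.574, 0.23], 'ee_rot': [0.2, 0.98, -0.001, -0.0], 'force': [-0.019, 0.159, 0.339], 'moment': [-0.008, 0.009, 0.013], 'grasp_force': 0.0, 'gripper_width': 0.085}
top ['image', 'mtx', 'xyz', 'rotation', 'shot'] [[467.9, 0.0, 253.3], [0.0, 467.9, 187.3], [0.0, 0.0, 1.0]] [0.427 0.004 1.327] [0.027, -0.031, -0.702, 0.711]
board 0.89 [261. 187.] 4267 box [array([ 0.5345, -0.0348]), array([0.1824, 0.1823]), np.float64(67.0983)] at [ 0.532 -0.023  0.036]
wedge 0.68 [266. 184.] 4240 box [array([ 0.5375, -0.0365]), array([0.1859, 0.1876]), np.float64(66.7378)] at [ 0.545 -0.037  0.006]
wedge 0.66 [362. 214.] 314 box [array([ 0.461 , -0.3029]), array([0.0319, 0.0813]), np.float64(74.6759)] at [ 0.462 -0.31   0.006]
mug 0.93 [131. 215.] 977 box [array([0.4502, 0.3181]), array([0.1049, 0.0847]), np.float64(55.7843)] at [0.449 0.32  0.09 ]
honey 0.56 [133. 173.] 545 box [array([0.5551, 0.3137
[... 307 characters left out ...]
.0]] [0.539 0.99  0.7  ] [0.005, 0.477, 0.879, 0.013]
board 0.89 [241. 202.] 3245 box [array([ 0.5364, -0.0199]), array([0.208 , 0.1894]), np.float64(65.9857)] at [ 0.537 -0.006  0.036]
wedge 0.75 [269. 153.] 150 box [array([ 0.4598, -0.3007]), array([0.0387, 0.0769]), np.float64(88.1059)] at [ 0.447 -0.317  0.006]
wedge 0.49 [239. 202.] 3293 box [array([ 0.536 , -0.0655]), array([0.2213, 0.198 ]), np.float64(67.1706)] at [ 0.542 -0.051  0.006]
mug 0.87 [283. 293.] 2556 box [array([0.4621, 0.3555]), array([0.1606, 0.0969]), np.float64(75.7386)] at [0.466 0.371 0.09 ]
honey 0.79 [230. 291.] 1663 box [array([0.5606, 0.3692]), array([0.1399, 0.0574]), np.float64(89.4173)] at [0.56  0.375 0.1  ]
```

```bash
python3 - <<'E'
import cv2,numpy as np
a=cv2.imread("pics/top0.png");b=cv2.imread("pics/side0.png")
A=cv2.resize(a[120:260,100:420],None,fx=2.5,fy=2.5,interpolation=2)
B=cv2.resize(b[120:240,150:330],None,fx=2,fy=2,interpolation=2)
C=cv2.resize(a[190:235,335:385],None,fx=5,fy=5,interpolation=2)
o=np.zeros((600,800,3),np.uint8);o[:350]=A;o[355:595,:360]=B;o[355:580,380:630]=C
cv2.imwrite("pics/v1.png",o)
E
```

```text
(no output)
```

View pics/v1.png

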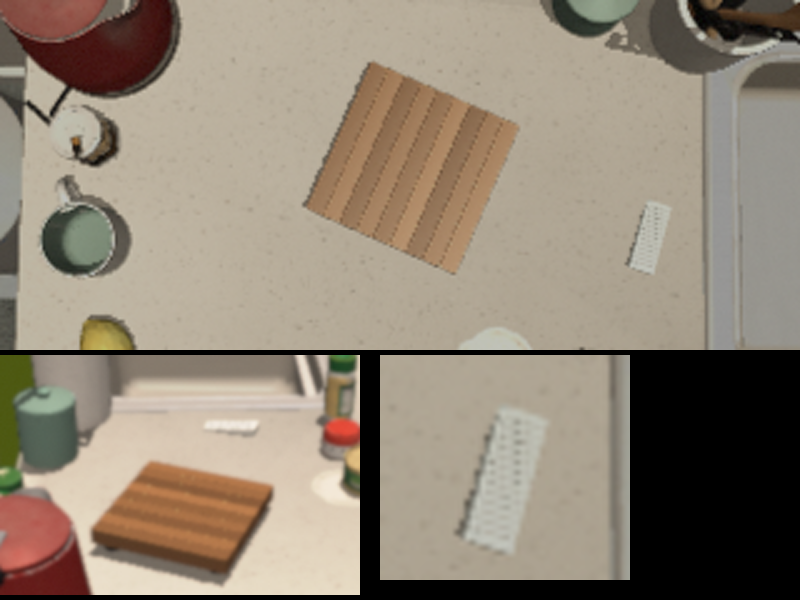

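The board sits mid-worktop with its strips at about -24° to world x. The wedge is at the right (top image px 362,214), and I can't yet tell which end is thick, so I'll zoom in on it.

```bash
python3 - <<'E'
from h import *
c=bot.camera("side"); r=[x for x in bot.trace(c,"wedge") if x["mask"].sum()<600][0]
m=r["mask"]; cols=np.where(m.any(0))[0]
print([(int(k),int(np.where(m[:,k])[0].min()),int(m[:,k].sum())) for k in cols])
b=c["image"][:,:,::-1][138:168,245:290]
t=bot.camera("top"); a=t["image"][:,:,::-1][192:236,340:384]
A=cv2.resize(b,(540,360),interpolation=cv2.INTER_CUBIC)
o=np.zeros((600,800,3),np.uint8); o[:360,:540]=A; o[240:590,548:798][:250]=cv2.resize(a,(250,250),interpolation=2)
cv2.imwrite("pics/v2.png",o)
# corners of wedge from top
r=[x for x in bot.trace(t,"wedge") if x["mask"].sum()<600][0]
cs=max(cv2.findContours(r["mask"].astype(np.uint8),0,2)[0],key=cv2.contourArea)
print(cv2.boxPoints(cv2.minAreaRect(cs)).round(1).tolist())
E
```

```text
[(253, 154, 3), (254, 154, 4), (255, 153, 5), (256, 153, 5), (257, 153, 5), (258, 153, 5), (259, 153, 5), (260, 153, 5), (261, 153, 6), (262, 153, 6), (263, 153, 6), (264, 153, 6), (265, 153, 6), (266, 153, 6), (267, 153, 7), (268, 153, 7), (269, 153, 7), (270, 153, 7), (271, 153, 7), (272, 153, 7), (273, 153, 7), (274, 153, 8), (275, 153, 8), (276, 153, 8), (277, 153, 7), (278, 154, 5)]
[[349.70001220703125, 225.89999389648438], [358.70001220703125, 198.89999389648438], [369.79998779296875, 202.60000610351562], [360.79998779296875, 229.60000610351562]]
```

View pics/v2.png

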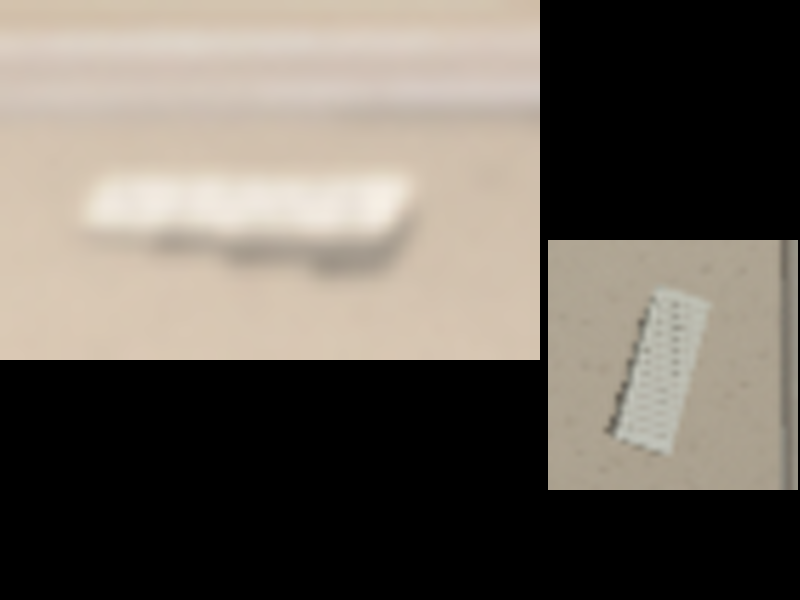

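The wedge's dark side and shadow grow toward the robot, so the thick end faces the robot and the thin end points away, at roughly -18°. Next I'll refine the poses and plan the corner presses.

```bash
cat >> h.py <<'E'
def tool():
    s=bot.get_state(); Rm=R.from_quat(s["ee_rot"]).as_matrix(); return s,Rm
def go(target,yaw=None,start=None):
    """increments (units) from pose to world target; yaw = wanted direction (deg) of tool x, mod 180. Shift given in the present tool axes"""
    s,Rm=tool(); p=np.array(s["tool_pos"]) if start is None else np.array(start)
    d=Rm.T@(np.array(target)-p)/.04
    cy=np.degrees(np.arctan2(Rm[1,0],Rm[0,0])); t=None
    if yaw is not None: t=-((yaw-cy+90)%180-90)/6
    return np.round(d,3), "yaw",round(cy,1),"turn units",t
E
python3 - <<'E'
from h import *
t=bot.camera("top")
rs=bot.trace(t,"board")[0]["mask"].astype(np.uint8)
cs=max(cv2.findContours(rs,0,2)[0],key=cv2.contourArea)
pts=np.array([onz(t,p[0],.036)[:2] for p in cs],np.float32)
(cx,cy),wh,a=cv2.minAreaRect(pts); print("board",cx,cy,wh,a)
th=np.radians(a-90)
for i,(sx,sy) in enumerate([(1,1),(-1,1),(-1,-1),(1,-1)],1):
    p=np.array([cx,cy])+.07*np.array([sx*np.cos(th)-sy*np.sin(th),sx*np.sin(th)+sy*np.cos(th)])
    print(i,np.round(p,4), go([*p,.036]))
im=t["image"][195:235,340:380].astype(int); w=((im.min(2)>165)&(im.max(2)-im.min(2)<28)).astype(np.uint8)
w=cv2.morphologyEx(w,cv2.MORPH_CLOSE,np.ones((3,3),np.uint8))
cs=max(cv2.findContours(w,0,1)[0],key=cv2.contourArea)
pts=np.array([onz(t,p[0]+[340,195],.007)[:2] for p in cs],np.float32)
print("wedge",w.sum(),cv2.minAreaRect(pts))
s=bot.camera("side")
b=bot.trace(s,"board")[0]["mask"].astype(np.uint8)
th0=th
o=s["image"].copy()
for c,im in((t,t["image"].copy()),(s,o)):
    q=[proj(c,[cx+.09*(sx*np.cos(th)-sy*np.sin(th)),cy+.09*(sx*np.sin(th)+sy*np.cos(th)),.036]) for sx,sy in[(1,1),(-1,1),(-1,-1),(1,-1)]]
    m=np.zeros((384,512),np.uint8);cv2.fillPoly(m,[np.round(q).astype(int)],1)
    print(np.round(q,1).tolist(), "mask",[ (m>0).sum(), ((m>0)&(b>0)).sum()] if c is s else "")
E
```

```text
board 0.5342869758605957 -0.03396598994731903 (0.18152527511119843, 0.1835501492023468) 66.60330200195312
1 [0.6263 0.0025] (array([-14.382,  -9.431,   4.881]), 'yaw', np.float64(156.9), 'turn units', None)
2 [0.4978 0.0581] (array([-10.882,  -9.412,   4.882]), 'yaw', np.float64(156.9), 'turn units', None)
3 [ 0.4422 -0.0704] (array([-10.863, -12.912,   4.881]), 'yaw', np.float64(156.9), 'turn units', None)
4 [ 0.5707 -0.126 ] (array([-14.363, -12.931,   4.881]), 'yaw', np.float64(156.9), 'turn units', None)
wedge 261 ((0.4613967835903168, -0.30425122380256653), (0.0273451991379261, 0.0773535668849945), 74.45207214355469)
[[248.3, 144.0], [221.7, 202.9], [281.3, 229.6], [307.5, 170.2]] mask 
[[194.6, 206.7], [262.8, 222.5], [286.7, 185.1], [224.7, 172.5]] mask [np.int64(2820), np.int64(2806)]
```

Emit:
carry_out(
  increments=[
    [-1,-0.9,-0.78,0,0],
    [-1,-0.9,-0.78,0,0],
    [-1,-0.9,-0.78,0,0],
    [-1,-0.9,-0.78,0,0],
    [-1,-0.9,-0.78,0,0],
    [-1,-0.9,-0.78,0,0],
    [-1,-0.9,-0.78,0,0],
    [-1,-0.9,-0.78,0.5,0],
    [-1,-0.9,-0.78,0.8,0],
    [-1,-0.9,-0.78,0.8,0],
    [-1,-0.9,-0.78,0.8,0],
    [-1,-0.98,-0.83,0.8,0],
  ],
)

```text
time_s: 2.4
tool_pos: [0.4989, 0.0574, 0.0825]
ee_rot: [0.2, 0.98, 0.001, 0.001]
force: [1.0, 0.5, 0.1]
gripper_width: 0.0001
grasp_force: 0.0
```

```bash
python3 - <<'E'
from h import *
s,Rm=tool(); print(np.round(s["tool_pos"],4),np.round(s["force"],2),s["gripper_width"],np.round(Rm,3).tolist()); print(go([.4978,.0581,.038],156.6))
E
```

```text
[0.4989 0.0574 0.0825] [1.04 0.46 0.11] 0.00014655974077378654 [[-0.92, 0.391, 0.001], [0.391, 0.92, 0.001], [-0.001, 0.001, -1.0]]
(array([0.034, 0.004, 1.112]), 'yaw', np.float64(157.0), 'turn units', np.float64(0.06287771137394316))
```

Emit:
carry_out(
  increments=[
    [-1,0.03,0,0.55,0],
    [-1,0,0,0.5,0],
    [-1,0,0,0,0],
    [-1,0,0,0,0],
  ],
)

```text
time_s: 2.9
tool_pos: [0.4972, 0.0589, 0.0419]
ee_rot: [0.2, 0.98, 0.0, 0.0]
force: [0.3, 0.1, -0.5]
gripper_width: 0.0001
grasp_force: 0.0
```

Emit:
carry_out(
  increments=[
    [-1,0,0,0.05,0],
    [-1,0,0,0.03,0],
    [-1,0,0,0,0],
  ],
)

```text
time_s: 3.28
tool_pos: [0.4968, 0.0587, 0.0383]
ee_rot: [0.2, 0.98, 0.0, 0.0]
force: [0.5, -0.3, 0.6]
gripper_width: 0.0
grasp_force: 0.0
```

Emit:
carry_out(
  increments=[
    [-1,0,0,0.04,0],
    [-1,0,0,0,0],
  ],
)

```text
time_s: 3.52
tool_pos: [0.4966, 0.0586, 0.0364]
ee_rot: [0.2, 0.98, -0.0, -0.0]
force: [0.4, 0.3, -0.1]
gripper_width: -0.0005
grasp_force: 0.0
```

Emit:
carry_out(
  increments=[
    [-1,0,0,0.03,0],
    [-1,0,0,0,0],
  ],
)

```text
time_s: 3.78
tool_pos: [0.4968, 0.0587, 0.0353]
ee_rot: [0.2, 0.98, 0.0, 0.0]
force: [0.4, -0.4, 1.0]
gripper_width: -0.0003
grasp_force: 0.5
```

Emit:
carry_out(
  increments=[
    [-1,0,0,0.025,0],
    [-1,0,0,0,0],
  ],
)

```text
time_s: 4.03
tool_pos: [0.4966, 0.0589, 0.0343]
ee_rot: [0.2, 0.98, 0.0, -0.0]
force: [-0.9, 1.3, 1.7]
gripper_width: -0.0001
grasp_force: 0.8
```

Emit:
carry_out(
  increments=[
    [-1,0,0,0.025,0],
    [-1,0,0,0,0],
  ],
)

```text
time_s: 4.28
tool_pos: [0.4967, 0.0589, 0.0332]
ee_rot: [0.2, 0.98, 0.0, -0.0]
force: [0.2, 1.2, 0.9]
gripper_width: 0.0001
grasp_force: 0.9
```

Emit:
carry_out(
  increments=[
    [-1,0,0,0.025,0],
    [-1,0,0,0,0],
  ],
)

```text
time_s: 4.53
tool_pos: [0.4968, 0.0589, 0.0324]
ee_rot: [0.2, 0.98, 0.0, 0.0]
force: [-0.9, 1.1, 4.4]
gripper_width: 0.0
grasp_force: 2.3
```

Emit:
carry_out(
  increments=[
    [-1,0,0,0.025,0],
    [-1,0,0,0,0],
  ],
)

```text
time_s: 4.78
tool_pos: [0.4967, 0.059, 0.0319]
ee_rot: [0.2, 0.98, 0.0, 0.0]
force: [-2.5, 1.7, 9.2]
gripper_width: 0.0
grasp_force: 5.1
```

```bash
python3 - <<'E'
from h import *
for n in("top","side"):
    c=bot.camera(n); cv2.imwrite(f"pics/{n}_p2.png",c["image"][:,:,::-1])
s,Rm=tool();print(s["tool_pos"],s["force"])
E
```

```text
[0.49671134 0.0589363  0.03188117] [-1.83372673  1.44929611  9.8659385 ]
```

Emit:
carry_out(
  increments=[
    [-1,0,0,-0.2,0],
    [-1,0,0,-0.2,0],
    [-1,0,-0.7,0,0],
    [-1,0,-0.7,0,0],
    [-1,0,-0.7,0,0],
    [-1,0,-0.7,0,0],
    [-1,0,-0.72,0,0],
    [-1,0,0,0.15,0],
    [-1,0,0,0,0],
    [-1,0,0,0.08,0],
    [-1,0,0,0,0],
  ],
)

```text
time_s: 6.25
tool_pos: [0.4418, -0.07, 0.0379]
ee_rot: [0.199, 0.98, 0.0, -0.0]
force: [0.1, 0.0, -0.3]
gripper_width: 0.0
grasp_force: 0.0
```

Emit:
carry_out(
  increments=[
    [-1,0,0,0.025,0],
    [-1,0,0,0,0],
  ],
)

```text
time_s: 6.5
tool_pos: [0.4416, -0.0707, 0.037]
ee_rot: [0.2, 0.98, 0.0, -0.0]
force: [0.3, -1.0, 0.1]
gripper_width: 0.0002
grasp_force: 0.0
```

Emit:
carry_out(
  increments=[
    [-1,0,0,0.025,0],
    [-1,0,0,0,0],
  ],
)

```text
time_s: 6.75
tool_pos: [0.4415, -0.0709, 0.036]
ee_rot: [0.2, 0.98, 0.0, -0.0]
force: [0.8, -0.8, -0.8]
gripper_width: 0.0001
grasp_force: 0.0
```

Emit:
carry_out(
  increments=[
    [-1,0,0,0.02,0],
    [-1,0,0,0,0],
  ],
)

```text
time_s: 7.0
tool_pos: [0.4415, -0.0709, 0.0354]
ee_rot: [0.2, 0.98, 0.0, 0.0]
force: [-0.1, 0.1, 4.7]
gripper_width: -0.0
grasp_force: 1.9
```

Emit:
carry_out(
  increments=[
    [-1,0,0,0.02,0],
    [-1,0,0,0,0],
  ],
)

```text
time_s: 7.25
tool_pos: [0.4414, -0.0709, 0.035]
ee_rot: [0.2, 0.98, -0.0, 0.0]
force: [-1.7, 0.7, 9.4]
gripper_width: 0.0001
grasp_force: 4.6
```

Corner 3 is firm, with contact at z≈0.036 and force rising at once. Corner 2 gave about 3 mm at around 1 N before it bottomed, so it's the loose one. I'll go back and press it right down again.

Emit:
carry_out(
  increments=[
    [-1,0,0,-0.2,0],
    [-1,0,0,-0.1,0],
    [-1,0,0.7,0,0],
    [-1,0,0.7,0,0],
    [-1,0,0.7,0,0],
    [-1,0,0.7,0,0],
    [-1,0,0.7,0,0],
    [-1,0,0,0.15,0],
    [-1,0,0,0.1,0],
    [-1,0,0,0.04,0],
    [-1,0,0,0.04,0],
    [-1,0,0,0,0],
  ],
)

```text
time_s: 8.75
tool_pos: [0.4961, 0.0572, 0.0332]
ee_rot: [0.2, 0.98, -0.0, -0.0]
force: [-0.9, 0.3, 1.3]
gripper_width: 0.0001
grasp_force: 0.6
```

Emit:
carry_out(
  increments=[
    [-1,0,0,0.03,0],
    [-1,0,0,0.02,0],
    [-1,0,0,0,0],
    [-1,0,0,0,0],
  ],
)

```text
time_s: 9.25
tool_pos: [0.4962, 0.0575, 0.032]
ee_rot: [0.2, 0.98, -0.0, 0.0]
force: [-2.7, -0.4, 9.1]
gripper_width: 0.0
grasp_force: 4.5
```

```bash
python3 - <<'E'
from h import *
s,Rm=tool(); print(go([.4383,-.2979,.12],164.5)); print(go([.4383,-.2979,.003])[0])
E
```

```text
(array([-2.154, -8.743, -2.196]), 'yaw', np.float64(156.9), 'turn units', np.float64(-1.2647245047782196))
[-2.153 -8.741  0.729]
```

Emit:
carry_out(
  increments=[
    [-1,0,0,-0.5,0],
    [-1,0,0,-0.85,0],
    [-1,-0.2,-0.9,-0.85,0],
    [0.2,-0.24,-0.97,0,0],
    [0.2,-0.24,-0.97,0,0],
    [0.2,-0.24,-0.97,0,0],
    [0.2,-0.24,-0.97,0,0],
    [0.2,-0.24,-0.97,0,0],
    [0.2,-0.24,-0.97,0,0],
    [0.2,-0.24,-0.97,0,0],
    [0.2,-0.24,-0.97,0,0],
    [0.2,0,-0.08,0,0],
  ],
)

```text
time_s: 10.75
tool_pos: [0.436, -0.3012, 0.119]
ee_rot: [0.203, 0.979, -0.001, 0.0]
force: [-0.5, -0.1, -0.5]
gripper_width: 0.0513
grasp_force: 0.0
```

Emit:
carry_out(
  increments=[
    [0.2,0,0,0,-0.63],
    [0.2,0,0,0,-0.63],
    [0.2,0,0,0,0],
  ],
)

```text
time_s: 11.12
tool_pos: [0.4377, -0.2961, 0.1192]
ee_rot: [0.135, 0.991, 0.0, 0.0]
force: [-0.1, 0.3, -0.2]
gripper_width: 0.0513
grasp_force: 0.0
```

```bash
python3 - <<'E'
from h import *
s,Rm=tool(); print(s["time_s"],np.round(s["tool_pos"],4),s["gripper_width"]);print(go([.4383,-.2979,.003],164.5))
t=bot.camera("top"); d=bot.camera("side")
b=bot.trace(t,"board")[0]["mask"].astype(np.uint8)
cs=max(cv2.findContours(b,0,2)[0],key=cv2.contourArea)
print(cv2.minAreaRect(np.array([onz(t,p[0],.036)[:2] for p in cs],np.float32)))
o=np.zeros((400,800,3),np.uint8)
o[:,:400]=cv2.resize(t["image"][180:260,320:400,::-1],(400,400),interpolation=2)
o[:,400:]=cv2.resize(d["image"][90:190,220:320,::-1],(400,400),interpolation=2)
cv2.imwrite("pics/v3.png",o)
E
```

```text
11.125 [ 0.4377 -0.2961  0.1192] 0.051251460999268666
(array([-0.026, -0.043,  2.906]), 'yaw', np.float64(164.5), 'turn units', np.float64(0.0021955627849242396))
((0.5337674021720886, -0.035321712493896484), (0.1800372302532196, 0.18121370673179626), 66.60091400146484)
```

View pics/v3.png

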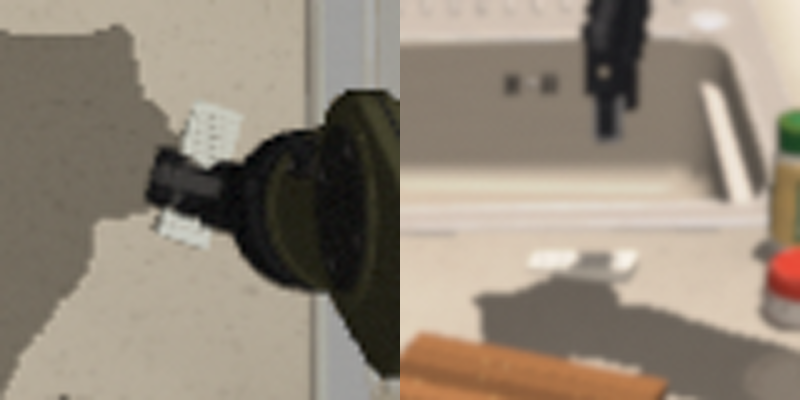

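The gripper stands over the wedge's near (thick) end, straddling it, and the board hasn't moved. Next I'll descend and pinch.

Emit:
carry_out(
  increments=[
    [0.2,-0.02,-0.04,0.8,0],
    [0.2,0,0,0.8,0],
    [0.2,0,0,0.8,0],
    [0.2,0,0,0.4,0],
    [0.2,0,0,0.1,0],
    [0.2,0,0,0,0],
  ],
)

```text
time_s: 12.02
tool_pos: [0.4382, -0.2988, 0.0038]
ee_rot: [0.135, 0.991, -0.0, 0.0]
force: [-0.1, -0.4, -0.3]
gripper_width: 0.0514
grasp_force: 0.0
```

Emit:
carry_out(
  increments=[
    [-1,0,0,0,0],
    [-1,0,0,0,0],
    [-1,0,0,0,0],
    [-1,0,0,0,0],
    [-1,0,0,0,0],
  ],
  force=30,
)

```text
time_s: 12.65
tool_pos: [0.4383, -0.2991, 0.0043]
ee_rot: [0.135, 0.991, -0.0, 0.001]
force: [-0.3, 0.8, 5.7]
gripper_width: 0.027
grasp_force: 29.8
```

Emit:
carry_out(
  increments=[
    [-1,0,0,-0.4,0],
    [-1,0,0,-0.7,0],
    [-1,0,0,-0.7,0],
    [-1,0,0,-0.7,0],
    [-1,0,0,0,0.66],
    [-1,0,0,0,0.66],
    [-1,0,0,0,0],
  ],
)

```text
time_s: 13.52
tool_pos: [0.4377, -0.2989, 0.1042]
ee_rot: [0.203, 0.979, -0.0, 0.0]
force: [-0.2, -0.1, -0.5]
gripper_width: 0.0268
grasp_force: 29.9
```

```bash
python3 - <<'E'
from h import *
s,Rm=tool(); print(s["time_s"],np.round(s["tool_pos"],4),s["gripper_width"]);print(go([.412,.095,.10],156.6))
E
```

```text
13.525 [ 0.4377 -0.2989  0.1042] 0.026793456474267167
(array([4.501, 8.782, 0.099]), 'yaw', np.float64(156.6), 'turn units', np.float64(-0.0010057839791196936))
```

Emit:
carry_out(
  increments=[
    [-1,0.45,0.88,0,0],
    [-1,0.45,0.88,0,0],
    [-1,0.45,0.88,0,0],
    [-1,0.45,0.88,0,0],
    [-1,0.45,0.88,0,0],
    [-1,0.45,0.88,0,0],
    [-1,0.45,0.88,0,0],
    [-1,0.45,0.88,0,0],
    [-1,0.45,0.88,0,0],
    [-1,0.45,0.86,0,0],
    [-1,0,0,0,0],
  ],
)

```text
time_s: 14.9
tool_pos: [0.4125, 0.0991, 0.1036]
ee_rot: [0.199, 0.98, 0.002, 0.0]
force: [0.2, 0.1, 0.1]
gripper_width: 0.0266
grasp_force: 29.9
```

```bash
python3 - <<'E'
from h import *
s,Rm=tool(); print(s["time_s"],np.round(s["tool_pos"],4),s["gripper_width"]);print(go([.412,.095,.005],156.6))
t=bot.camera("top"); d=bot.camera("side")
o=np.zeros((400,800,3),np.uint8)
o[:,:400]=cv2.resize(t["image"][130:250,170:290,::-1],(400,400),interpolation=2)
o[:,400:]=cv2.resize(d["image"][130:270,210:350,::-1],(400,400),interpolation=2)
cv2.imwrite("pics/v4.png",o)
E
```

```text
14.9 [0.4125 0.0991 0.1036] 0.026643214129013087
(array([-0.03 , -0.107,  2.465]), 'yaw', np.float64(157.0), 'turn units', np.float64(0.07108971522515617))
```

View pics/v4.png

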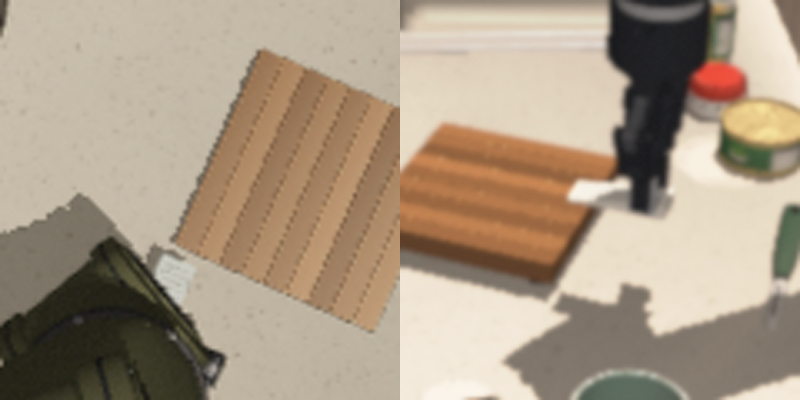

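The wedge is held level, thin end toward the board and thick end away. The tip is just outside the corner 2 edge (side view px ~575,190 in the crop). Next I'll lower it to the worktop.

Emit:
carry_out(
  increments=[
    [-1,-0.03,-0.1,0.7,0.07],
    [-1,0,0,0.7,0],
    [-1,0,0,0.6,0],
    [-1,0,0,0.3,0],
    [-1,0,0,0.12,0],
    [-1,0,0,0.03,0],
    [-1,0,0,0,0],
    [-1,0,0,0,0],
  ],
)

```text
time_s: 16.0
tool_pos: [0.4175, 0.0893, 0.0316]
ee_rot: [0.207, 0.978, -0.004, -0.003]
force: [-0.5, -0.0, 0.0]
gripper_width: 0.0269
grasp_force: 29.9
```

```bash
python3 - <<'E'
from h import *
s,Rm=tool(); print(s["time_s"],np.round(s["tool_pos"],4),np.round(s["force"],2)); print(go([.4158,.0928,.0043],156.6))
t=bot.camera("top"); d=bot.camera("side")
for c,n in((t,"top"),(d,"side")):
    for r in bot.trace(c,"wedge")[:3]:
        ys,xs=np.where(r["mask"]); print(n,round(r["confidence"],2),np.round(r["at"]),r["mask"].sum(),np.round(onz(c,r["at"],.006),3), xs.min(),xs.max(),ys.min(),ys.max())
    p=np.array(s["tool_pos"]);u=-Rm[:,0]
    for k,l in((.064,.001),(-.016,.013)): 
        q=p+u*k;q[2]=l; print(n,k,proj(c,q).round(1))
o=np.zeros((400,800,3),np.uint8)
o[:,:400]=cv2.resize(t["image"][150:230,190:270,::-1],(400,400),interpolation=2)
o[:,400:]=cv2.resize(d["image"][170:250,240:320,::-1],(400,400),interpolation=2)
cv2.imwrite("pics/v5.png",o)
E
```

```text
16.0 [0.4175 0.0893 0.0316] [-0.51 -0.05  0.03]
(array([0.073, 0.069, 0.682]), 'yaw', np.float64(156.1), 'turn units', np.float64(-0.08964052863234429))
top 0.54 [231. 215.] 37 [0.456 0.06  0.006] 226 231 208 216
top 0.064 [229.8 207.6]
top -0.016 [217.5 233.5]
side 0.69 [281. 221.] 179 [0.44  0.039 0.006] 268 301 218 229
side 0.064 [266.9 228.9]
side -0.016 [298.7 232.6]
```

View pics/v5.png

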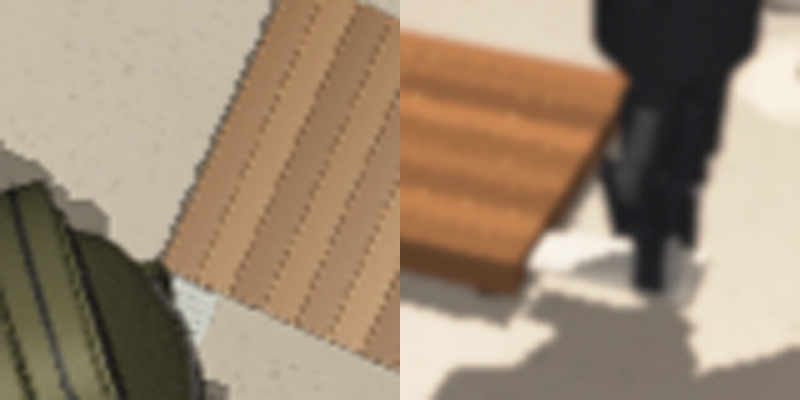

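```bash
python3 - <<'E'
from h import *
s,Rm=tool(); print(np.round(s["q"],3),np.round(s["qvel"],3),s["ee_rot"])
E
```

```text
[-0.282  0.869 -0.067  2.28   1.527  0.056 -0.698] [-0.003  0.002 -0.001 -0.001  0.003  0.001 -0.003] [ 0.20673211  0.97838552 -0.0041146  -0.00258268]
```

Emit:
carry_out(
  increments=[
    [-1,0,0,0,0],
    [-1,0,0,0,0],
  ],
)

```text
time_s: 16.45
tool_pos: [0.4173, 0.0902, 0.0315]
ee_rot: [0.207, 0.978, -0.004, -0.003]
force: [-0.5, -0.3, -0.7]
gripper_width: 0.0266
grasp_force: 29.9
```

```bash
python3 - <<'E'
from h import *
s,Rm=tool(); print(np.round(s["tool_pos"],4),np.round(s["q"],3),np.round(s["qvel"],3),np.round(s["ee_rot"],3))
E
```

```text
[0.4173 0.0902 0.0315] [-0.282  0.869 -0.067  2.28   1.527  0.056 -0.699] [-0.001  0.004 -0.002 -0.    -0.     0.     0.   ] [ 0.207  0.978 -0.004 -0.003]
```

Joint 6 is at its limit here because the pose is too close to the base. I'll come in from the board's +y side instead, where the reach is about 0.55 m, so I lift, move out and turn the wedge -90°.

Emit:
carry_out(
  increments=[
    [-1,0,0,-0.5,0],
    [-1,0,0,-0.8,0],
    [-1,0,0,-0.6,0],
    [-1,0,0,0,0],
  ],
)

```text
time_s: 16.95
tool_pos: [0.4207, 0.0904, 0.1013]
ee_rot: [0.208, 0.978, -0.003, 0.002]
force: [-0.3, -0.7, 0.0]
gripper_width: 0.0271
grasp_force: 29.9
```

```bash
python3 - <<'E'
from h import *
s,Rm=tool(); print(np.round(s["tool_pos"],4),np.round(s["q"],3),np.round(s["ee_rot"],3)); print(go([.5345,.145,.1],156.6))
E
```

```text
[0.4207 0.0904 0.1013] [-0.029  0.739 -0.474  2.241  0.989  0.385 -0.193] [ 0.208  0.978 -0.003  0.002]
(array([-2.045,  2.403,  0.031]), 'yaw', np.float64(156.0), 'turn units', np.float64(-0.09500847214942117))
```

Emit:
carry_out(
  increments=[
    [-1,-0.5,0.6,0,0],
    [-1,-0.5,0.6,0,0],
    [-1,-0.5,0.6,0,0],
    [-1,-0.55,0.6,0,0],
    [-1,0,0,0,1],
    [-1,0,0,0,1],
    [-1,0,0,0,1],
    [-1,0,0,0,1],
    [-1,0,0,0,1],
    [-1,0,0,0,1],
    [-1,0,0,0,1],
  ],
)

```text
time_s: 18.32
tool_pos: [0.5333, 0.1444, 0.0983]
ee_rot: [0.545, 0.838, -0.005, 0.002]
force: [0.8, -0.2, -0.3]
gripper_width: 0.0264
grasp_force: 29.9
```

Emit:
carry_out(
  increments=[
    [-1,0,0,0,1],
    [-1,0,0,0,1],
    [-1,0,0,0,1],
    [-1,0,0,0,1],
    [-1,0,0,0,1],
    [-1,0,0,0,1],
    [-1,0,0,0,1],
    [-1,0,0,0,0.9],
    [-1,0,0,0,0],
    [-1,0,0,0,0],
  ],
)

```text
time_s: 19.58
tool_pos: [0.5335, 0.1447, 0.0991]
ee_rot: [0.835, 0.551, -0.003, 0.004]
force: [-0.6, 0.2, 0.0]
gripper_width: 0.0272
grasp_force: 29.9
```

```bash
python3 - <<'E'
from h import *
s,Rm=tool(); print(s["time_s"],np.round(s["tool_pos"],4),np.round(s["q"],3),np.round(s["ee_rot"],3),s["grasp_force"]); print(go([.5345,.143,.005],66.6))
t=bot.camera("top"); b=bot.trace(t,"board")[0]["mask"].astype(np.uint8)
d=bot.camera("side")
print(bot.trace(d,"wedge")[0]["confidence"],bot.trace(d,"wedge")[0]["at"],proj(d,s["tool_pos"]))
E
```

```text
19.575 [0.5335 0.1447 0.0991] [-0.232  0.796 -0.205  1.89   0.331  0.493 -1.075] [ 0.835  0.551 -0.003  0.004] 29.9116113781929
(array([-0.01 ,  0.033,  2.354]), 'yaw', np.float64(66.8), 'turn units', np.float64(0.036250006017219505))
0.55 [245.9, 213.7] [243.3098257  215.87318052]
```

Emit:
carry_out(
  increments=[
    [-1,0,0.03,0.7,0.04],
    [-1,0,0,0.7,0],
    [-1,0,0,0.5,0],
    [-1,0,0,0.3,0],
    [-1,0,0,0.1,0],
    [-1,0,0,0,0],
    [-1,0,0,0,0],
  ],
)

```text
time_s: 20.7
tool_pos: [0.5354, 0.1439, 0.0084]
ee_rot: [0.836, 0.548, -0.002, 0.004]
force: [0.3, 0.6, 0.1]
gripper_width: 0.0269
grasp_force: 29.9
```

```bash
python3 - <<'E'
from h import *
s,Rm=tool(); print(s["time_s"],np.round(s["tool_pos"],4),np.round(s["q"],3),np.round(s["ee_rot"],3),np.round(s["force"],2)); print(go([.5345,.143,.0043],66.6))
E
```

```text
20.7 [0.5354 0.1439 0.0084] [-0.275  0.951 -0.127  1.91   0.377  0.305 -1.122] [ 0.836  0.548 -0.002  0.004] [0.33 0.6  0.13]
(array([-0.028, -0.012,  0.104]), 'yaw', np.float64(66.5), 'turn units', np.float64(-0.02261504544236459))
```

Emit:
carry_out(
  increments=[
    [-1,0,0,0.05,0],
    [-1,0,0,0.03,0],
    [-1,0,0,0,0],
  ],
)

```text
time_s: 21.08
tool_pos: [0.5348, 0.1437, 0.0045]
ee_rot: [0.836, 0.548, -0.002, 0.003]
force: [-0.4, 0.8, 0.4]
gripper_width: 0.0267
grasp_force: 29.9
```

Emit:
carry_out(
  increments=[
    [0,0,0,0,0],
    [0,0,0,0,0],
    [0,0,0,0.01,0],
    [0,0,0,0,0],
  ],
)

```text
time_s: 21.58
tool_pos: [0.5349, 0.1437, 0.0042]
ee_rot: [0.836, 0.548, -0.002, 0.003]
force: [-0.2, 0.6, 0.2]
gripper_width: 0.0431
grasp_force: 0.0
```

```bash
python3 - <<'E'
from h import *
s,Rm=tool(); print(s["time_s"],np.round(s["tool_pos"],4),np.round(s["ee_rot"],3),np.round(s["force"],2),s["gripper_width"])
t=bot.camera("top"); d=bot.camera("side")
p=np.array(s["tool_pos"]);u=-Rm[:,0]; print("u",u)
for c,n in((t,"top"),(d,"side")):
    for k in(.064,-.016):
        q=p+u*k;q[2]=.001; print(n,k,proj(c,q).round(1))
    for r in bot.trace(c,"wedge")[:2]:
        ys,xs=np.where(r["mask"]); print(n,round(r["confidence"],2),np.round(r["at"]),r["mask"].sum(),xs.min(),xs.max(),ys.min(),ys.max())
o=np.zeros((400,800,3),np.uint8)
o[:,:400]=cv2.resize(t["image"][120:220,180:280,::-1],(400,400),interpolation=2)
o[:,400:]=cv2.resize(d["image"][170:270,200:300,::-1],(400,400),interpolation=2)
cv2.imwrite("pics/v6.png",o)
E
```

```text
21.575 [0.5349 0.1437 0.0042] [ 0.836  0.548 -0.002  0.003] [-0.2   0.6   0.19] 0.043116232546707156
u [-0.39928047 -0.91679949  0.00733502]
top 0.064 [222.3 195.8]
top -0.016 [196.7 184.3]
side 0.064 [253.5 234.7]
side -0.016 [240.5 254.8]
side 0.58 [246. 244.] 203 235 249 235 255
```

View pics/v6.png

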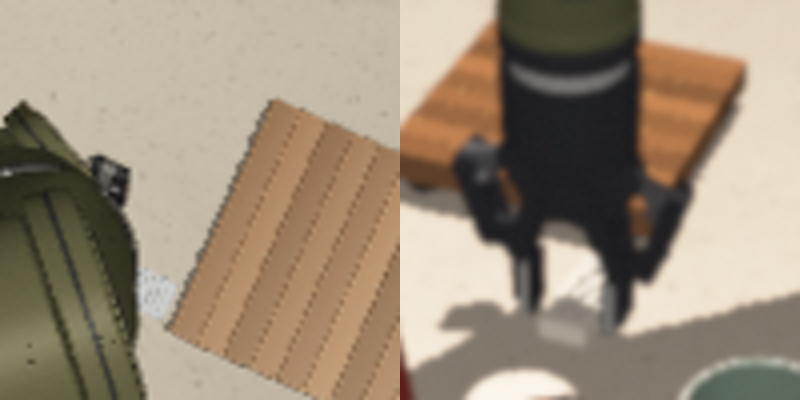

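The wedge lies flat between the fingers, aimed at the foot line. Its tip is about 30 mm short of the foot centre and the lateral error is near 0. Next I regrip and slide it in.

Emit:
carry_out(
  increments=[
    [-1,0,0,0,0],
    [-1,0,0,0,0],
    [-1,0,0,0,0],
    [-1,0,0,0,0],
  ],
  force=25,
)

```text
time_s: 22.28
tool_pos: [0.5349, 0.1437, 0.0043]
ee_rot: [0.836, 0.548, -0.002, 0.003]
force: [-0.8, 0.2, 3.5]
gripper_width: 0.0273
grasp_force: 25.0
```

Emit:
carry_out(
  increments=[
    [-1,-0.1,0,0.001,0],
    [-1,-0.1,0,0.001,0],
    [-1,-0.1,0,0.001,0],
    [-1,-0.1,0,0,0],
    [-1,0,0,0,0],
  ],
)

```text
time_s: 22.9
tool_pos: [0.5284, 0.1283, 0.0043]
ee_rot: [0.837, 0.548, -0.002, 0.004]
force: [0.3, 0.4, 5.1]
gripper_width: 0.0272
grasp_force: 25.1
```

Emit:
carry_out(
  increments=[
    [-1,-0.05,0,0,0],
    [-1,0,0,0,0],
  ],
)

```text
time_s: 23.15
tool_pos: [0.5279, 0.1273, 0.0043]
ee_rot: [0.836, 0.548, -0.002, 0.003]
force: [1.2, 1.2, 5.0]
gripper_width: 0.0269
grasp_force: 25.1
```

Emit:
carry_out(
  increments=[
    [-1,-0.05,0,0,0],
    [-1,0,0,0,0],
  ],
)

```text
time_s: 23.4
tool_pos: [0.527, 0.1255, 0.0043]
ee_rot: [0.836, 0.548, -0.002, 0.003]
force: [0.8, 2.3, 5.2]
gripper_width: 0.0272
grasp_force: 25.1
```

Emit:
carry_out(
  increments=[
    [-1,-0.03,0,0,0],
    [-1,0,0,0,0],
  ],
)

```text
time_s: 23.65
tool_pos: [0.5265, 0.1244, 0.0043]
ee_rot: [0.836, 0.548, -0.002, 0.003]
force: [1.8, 1.8, 5.5]
gripper_width: 0.0269
grasp_force: 25.2
```

Emit:
carry_out(
  increments=[
    [-1,-0.03,0,0,0],
    [-1,0,0,0,0],
  ],
)

```text
time_s: 23.9
tool_pos: [0.526, 0.1233, 0.0043]
ee_rot: [0.836, 0.548, -0.002, 0.003]
force: [-0.1, 2.2, 5.5]
gripper_width: 0.027
grasp_force: 25.2
```

Emit:
carry_out(
  increments=[
    [-1,-0.03,0,-0.004,0],
    [-1,0,0,0,0],
  ],
)

```text
time_s: 24.15
tool_pos: [0.5251, 0.1216, 0.0043]
ee_rot: [0.836, 0.548, -0.003, 0.003]
force: [1.0, 0.4, 4.5]
gripper_width: 0.027
grasp_force: 25.1
```

Emit:
carry_out(
  increments=[
    [-1,-0.025,0,0,0],
    [-1,0,0,0,0],
  ],
)

```text
time_s: 24.4
tool_pos: [0.5248, 0.1209, 0.0043]
ee_rot: [0.836, 0.548, -0.002, 0.003]
force: [1.3, 0.7, 3.3]
gripper_width: 0.0273
grasp_force: 25.0
```

Emit:
carry_out(
  increments=[
    [-1,-0.025,0,0,0],
    [-1,0,0,0,0],
  ],
)

```text
time_s: 24.65
tool_pos: [0.5244, 0.1199, 0.0043]
ee_rot: [0.836, 0.548, -0.002, 0.003]
force: [-0.3, 1.2, 3.7]
gripper_width: 0.027
grasp_force: 24.9
```

Emit:
carry_out(
  increments=[
    [-1,-0.025,0,0,0],
    [-1,0,0,0,0],
  ],
)

```text
time_s: 24.9
tool_pos: [0.524, 0.1189, 0.0043]
ee_rot: [0.836, 0.548, -0.003, 0.003]
force: [0.1, 1.6, 2.8]
gripper_width: 0.0269
grasp_force: 24.9
```

Emit:
carry_out(
  increments=[
    [-1,-0.025,0,0,0],
    [-1,0,0,0,0],
  ],
)

```text
time_s: 25.15
tool_pos: [0.5236, 0.118, 0.0043]
ee_rot: [0.836, 0.548, -0.003, 0.003]
force: [0.4, 0.5, 2.6]
gripper_width: 0.0272
grasp_force: 24.8
```

Emit:
carry_out(
  increments=[
    [-1,-0.025,0,0,0],
    [-1,0,0,0,0],
  ],
)

```text
time_s: 25.4
tool_pos: [0.5232, 0.1171, 0.0043]
ee_rot: [0.836, 0.548, -0.003, 0.003]
force: [0.2, 0.6, 1.3]
gripper_width: 0.0269
grasp_force: 24.8
```

Emit:
carry_out(
  increments=[
    [-1,-0.025,0,0,0],
    [-1,0,0,0,0],
  ],
)

```text
time_s: 25.65
tool_pos: [0.5228, 0.1162, 0.0043]
ee_rot: [0.836, 0.548, -0.003, 0.003]
force: [0.2, 0.8, 1.0]
gripper_width: 0.0272
grasp_force: 24.7
```

Emit:
carry_out(
  increments=[
    [-1,-0.025,0,0,0],
    [-1,0,0,0,0],
  ],
)

```text
time_s: 25.9
tool_pos: [0.5224, 0.1153, 0.0043]
ee_rot: [0.836, 0.548, -0.003, 0.003]
force: [-0.1, 0.3, -0.7]
gripper_width: 0.0272
grasp_force: 24.6
```

Emit:
carry_out(
  increments=[
    [-1,-0.025,0,0,0],
    [-1,0,0,0,0],
  ],
)

```text
time_s: 26.15
tool_pos: [0.5221, 0.1145, 0.0043]
ee_rot: [0.836, 0.548, -0.002, 0.003]
force: [-0.1, -0.0, -0.1]
gripper_width: 0.0271
grasp_force: 24.6
```

```bash
python3 - <<'E'
from h import *
s,Rm=tool(); print(s["time_s"],np.round(s["tool_pos"],4),np.round(s["force"],2),np.round(s["moment"],3))
t=bot.camera("top"); d=bot.camera("side")
b=bot.trace(t,"board")[0]["mask"].astype(np.uint8)
cs=max(cv2.findContours(b,0,2)[0],key=cv2.contourArea)
print(cv2.minAreaRect(np.array([onz(t,p[0],.036)[:2] for p in cs],np.float32)))
o=np.zeros((400,800,3),np.uint8)
o[:,:400]=cv2.resize(t["image"][130:230,190:290,::-1],(400,400),interpolation=2)
o[:,400:]=cv2.resize(d["image"][170:270,200:300,::-1],(400,400),interpolation=2)
cv2.imwrite("pics/v7.png",o)
E
```

```text
26.15 [0.5221 0.1145 0.0043] [-0.14 -0.05 -0.09] [ 0.037 -0.002  0.04 ]
((0.5352668762207031, -0.03377026319503784), (0.18394829332828522, 0.18277032673358917), 67.52835083007812)
```

View pics/v7.png

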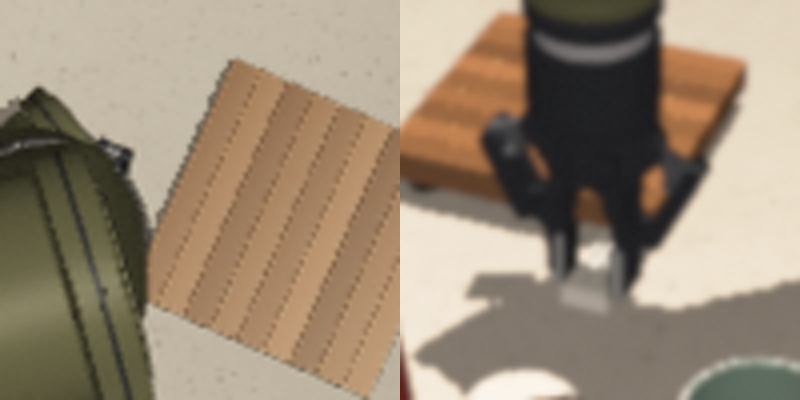

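The board hasn't moved and the wedge is held with its thick end clear. There's no bearing force yet, so I'll continue in small steps.

Emit:
carry_out(
  increments=[
    [-1,-0.025,0,0.002,0],
    [-1,0,0,0,0],
  ],
)

```text
time_s: 26.55
tool_pos: [0.5219, 0.1139, 0.0044]
ee_rot: [0.836, 0.548, -0.002, 0.003]
force: [0.1, 0.6, -0.5]
gripper_width: 0.0266
grasp_force: 24.6
```

Emit:
carry_out(
  increments=[
    [-1,-0.025,0,0.002,0],
    [-1,0,0,0,0],
  ],
)

```text
time_s: 26.8
tool_pos: [0.5216, 0.113, 0.0043]
ee_rot: [0.836, 0.548, -0.002, 0.003]
force: [0.4, 0.2, -0.3]
gripper_width: 0.0269
grasp_force: 24.6
```

Emit:
carry_out(
  increments=[
    [-1,-0.02,0,0,0],
    [-1,0,0,0,0],
  ],
)

```text
time_s: 27.05
tool_pos: [0.5212, 0.1122, 0.0043]
ee_rot: [0.836, 0.548, -0.002, 0.003]
force: [0.6, 1.2, -0.8]
gripper_width: 0.0271
grasp_force: 24.6
```

Emit:
carry_out(
  increments=[
    [-1,-0.02,0,0,0],
    [-1,0,0,0,0],
  ],
)

```text
time_s: 27.3
tool_pos: [0.5209, 0.1115, 0.0043]
ee_rot: [0.836, 0.548, -0.002, 0.003]
force: [1.3, 0.7, 0.2]
gripper_width: 0.0271
grasp_force: 24.6
```

Emit:
carry_out(
  increments=[
    [-1,-0.02,0,0,0],
    [-1,0,0,0,0],
  ],
)

```text
time_s: 27.55
tool_pos: [0.5206, 0.1108, 0.0043]
ee_rot: [0.836, 0.548, -0.002, 0.003]
force: [0.3, 1.5, -0.2]
gripper_width: 0.0273
grasp_force: 24.6
```

Emit:
carry_out(
  increments=[
    [-1,-0.02,0,0,0],
    [-1,0,0,0,0],
  ],
)

```text
time_s: 27.8
tool_pos: [0.5203, 0.1101, 0.0043]
ee_rot: [0.836, 0.548, -0.002, 0.003]
force: [1.1, 1.7, 0.0]
gripper_width: 0.0269
grasp_force: 24.6
```

```bash
cat >> h.py <<'E'
def favg(n=6):
    f=[]
    for i in range(n): bot.camera("side"); f.append(bot.get_state()["force"])
    s,Rm=tool(); f=np.array(f); print(s["time_s"],np.round(s["tool_pos"],4),"F",f.mean(0).round(2),"sd",f.std(0).round(2),"along x tool",(f.mean(0)@Rm[:,0]).round(2))
E
python3 -c "
from h import *
favg()"
```

```text
28.1 [0.5202 0.11   0.0043] F [ 0.91  2.1  -0.14] sd [0.78 0.71 0.4 ] along x tool 2.29
```

Emit:
carry_out(
  increments=[
    [-1,-0.015,0,0,0],
    [-1,0,0,0,0],
  ],
)

```text
time_s: 28.35
tool_pos: [0.5199, 0.1094, 0.0043]
ee_rot: [0.836, 0.548, -0.002, 0.003]
force: [0.9, 2.4, -0.4]
gripper_width: 0.0272
grasp_force: 24.6
```

```bash
python3 -c "
from h import *
favg()"
```

```text
28.65 [0.5199 0.1094 0.0043] F [0.96 2.83 0.25] sd [0.35 0.34 0.35] along x tool 2.97
```

The push has risen to about 3 N over roughly 1.5 mm, so it's bearing on the foot and snug. I'll release and lift straight up.

Emit:
carry_out(
  increments=[
    [0,0,0,0,0],
    [0,0,0,0,0],
    [0,0,0,0,0],
    [0,0,0,-0.3,0],
    [0,0,0,-0.7,0],
    [0,0,0,-0.8,0],
    [0,0,0,-0.5,0],
    [-1,0,0,0,0],
    [-1,0,0,0,0],
  ],
)

```text
time_s: 29.78
tool_pos: [0.5196, 0.1099, 0.0961]
ee_rot: [0.836, 0.548, -0.002, 0.003]
force: [0.1, 0.1, -0.7]
gripper_width: 0.0067
grasp_force: 0.0
```

```bash
python3 - <<'E'
from h import *
s,Rm=tool(); print(s["time_s"],np.round(s["tool_pos"],4),s["gripper_width"]);print(go([.4975,.0575,.05],None))
t=bot.camera("top"); d=bot.camera("side")
b=bot.trace(t,"board")[0]["mask"].astype(np.uint8)
cs=max(cv2.findContours(b,0,2)[0],key=cv2.contourArea)
print(cv2.minAreaRect(np.array([onz(t,p[0],.036)[:2] for p in cs],np.float32)))
o=np.zeros((400,800,3),np.uint8)
o[:,:400]=cv2.resize(t["image"][130:230,190:290,::-1],(400,400),interpolation=2)
o[:,400:]=cv2.resize(d["image"][170:270,200:300,::-1],(400,400),interpolation=2)
cv2.imwrite("pics/v8.png",o)
E
```

```text
29.775 [0.5196 0.1099 0.0961] 0.006738482323974349
(array([-1.412,  0.014,  1.164]), 'yaw', np.float64(66.5), 'turn units', None)
((0.5336940884590149, -0.03524982929229736), (0.1825764924287796, 0.18313033878803253), 67.58480834960938)
```

View pics/v8.png

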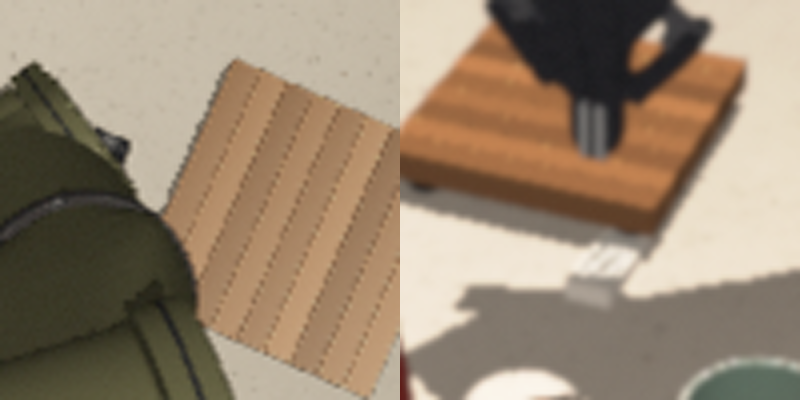

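The wedge stands released under the corner, thick end well out (side crop px ~595,275), and the board is unmoved. Next is the firm check press.

Emit:
carry_out(
  increments=[
    [-1,-0.7,0,0.2,0],
    [-1,-0.7,0.01,0.4,0],
    [-1,0,0,0.5,0],
    [-1,0,0,0.2,0],
    [-1,0,0,0.1,0],
    [-1,0,0,0.05,0],
    [-1,0,0,0,0],
  ],
)

```text
time_s: 30.8
tool_pos: [0.4982, 0.0584, 0.039]
ee_rot: [0.836, 0.548, -0.002, 0.003]
force: [-0.6, 0.4, 0.3]
gripper_width: -0.0
grasp_force: 0.0
```

Emit:
carry_out(
  increments=[
    [-1,0,0,0.03,0],
    [-1,0,0,0,0],
  ],
)

```text
time_s: 31.05
tool_pos: [0.498, 0.0582, 0.0377]
ee_rot: [0.836, 0.548, -0.002, 0.003]
force: [-0.8, 0.4, -0.2]
gripper_width: -0.0002
grasp_force: 0.0
```

Emit:
carry_out(
  increments=[
    [-1,0,0,0.03,0],
    [-1,0,0,0,0],
  ],
)

```text
time_s: 31.3
tool_pos: [0.4979, 0.0581, 0.0363]
ee_rot: [0.836, 0.548, -0.002, 0.003]
force: [0.2, -0.5, -0.1]
gripper_width: 0.0001
grasp_force: 0.0
```

Emit:
carry_out(
  increments=[
    [-1,0,0,0.02,0],
    [-1,0,0,0,0],
  ],
)

```text
time_s: 31.55
tool_pos: [0.4979, 0.0582, 0.0358]
ee_rot: [0.836, 0.548, -0.002, 0.003]
force: [-0.9, -0.7, 4.9]
gripper_width: 0.0003
grasp_force: 2.1
```

Emit:
carry_out(
  increments=[
    [-1,0,0,0.02,0],
    [-1,0,0,0,0],
  ],
)

```text
time_s: 31.8
tool_pos: [0.4979, 0.0583, 0.0353]
ee_rot: [0.836, 0.548, -0.002, 0.003]
force: [-1.3, 0.6, 9.2]
gripper_width: -0.0002
grasp_force: 4.7
```

Emit:
carry_out(
  increments=[
    [-1,0,0,0.02,0],
    [-1,0,0,0.02,0],
    [-1,0,0,0,0],
    [-1,0,0,0,0],
    [-1,0,0,0,0],
  ],
)

```text
time_s: 32.42
tool_pos: [0.4979, 0.0585, 0.0345]
ee_rot: [0.836, 0.548, -0.002, 0.004]
force: [-3.1, 0.6, 16.8]
gripper_width: 0.0003
grasp_force: 8.8
```

Emit:
carry_out(
  increments=[
    [-1,0,0,0.02,0],
    [-1,0,0,0,0],
    [-1,0,0,0,0],
    [-1,0,0,-0.05,0],
    [-1,0,0,-0.1,0],
    [-1,0,0,-0.4,0],
    [-1,0,0,-0.8,0],
    [-1,0,0,-0.8,0],
    [-1,0,0,-0.9,0],
    [-1,0,0,-0.9,0],
  ],
)

```text
time_s: 33.67
tool_pos: [0.4976, 0.0592, 0.1912]
ee_rot: [0.836, 0.548, -0.002, 0.003]
force: [0.4, -0.3, -0.8]
gripper_width: -0.0001
grasp_force: 0.0
```

Emit:
carry_out(
  increments=[
    [-1,0,-0.6,-0.5,0],
    [-1,0,-0.9,0,0],
    [-1,0,-0.9,0,0],
    [-1,0,-0.9,0,0],
    [-1,0,0,0,0],
  ],
)

```text
time_s: 34.3
tool_pos: [0.3744, 0.1127, 0.2099]
ee_rot: [0.835, 0.55, -0.003, 0.003]
force: [0.2, 0.1, -0.5]
gripper_width: -0.0005
grasp_force: 0.0
```

```bash
python3 - <<'E'
from h import *
s,Rm=tool(); print(s["time_s"],np.round(s["tool_pos"],4),np.round(s["force"],2))
t=bot.camera("top"); d=bot.camera("side")
for n,z in(("board",.036),("mug",.09),("honey",.1),("wedge",.007)):
    for r in bot.trace(t,n)[:2]:
        cs=max(cv2.findContours(r["mask"].astype(np.uint8),0,2)[0],key=cv2.contourArea)
        print(n,round(r["confidence"],2),cv2.minAreaRect(np.array([onz(t,p[0],z)[:2] for p in cs],np.float32)))
o=np.zeros((400,800,3),np.uint8)
o[:,:400]=cv2.resize(t["image"][110:260,110:310,::-1],(400,300),interpolation=2)[:400].repeat(1,0) if 0 else cv2.resize(t["image"][130:230,190:290,::-1],(400,400),interpolation=2)
o[:,400:]=cv2.resize(d["image"][150:310,180:340,::-1],(400,400),interpolation=2)
cv2.imwrite("pics/v9.png",o)
E
```

```text
34.3 [0.3744 0.1127 0.2099] [ 0.2   0.12 -0.49]
mug 0.92 ((0.45023810863494873, 0.31768998503685), (0.10323447734117508, 0.08408559113740921), 56.60736083984375)
honey 0.77 ((0.5554260611534119, 0.31282931566238403), (0.07711128890514374, 0.0562899149954319), 64.26378631591797)
honey 0.29 ((0.4508969187736511, 0.3147087097167969), (0.10270489752292633, 0.08101551979780197), 57.286521911621094)
wedge 0.75 ((0.5175096392631531, 0.10154245048761368), (0.051952898502349854, 0.027790630236268044), 64.39554595947266)
```

View pics/v9.png

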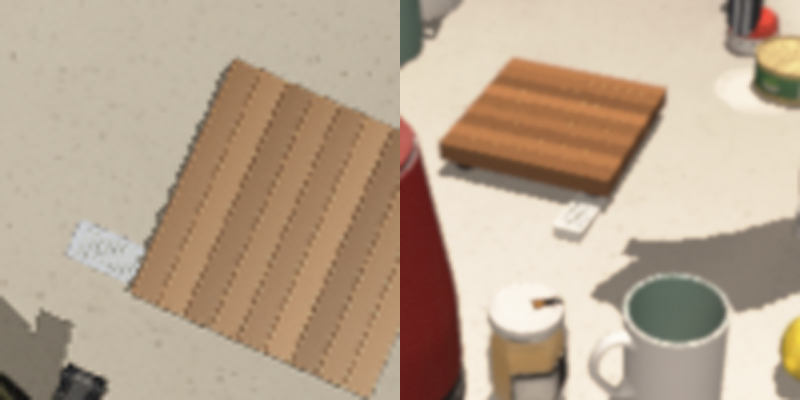

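The wedge sits under corner 2, square to the edge and about 52 mm out. The board is level and in place, the mug and jar haven't moved, and the arm is clear. I'm handing in.

```bash
python3 -c "
from plant import bot
print(bot.close_job())"
```

```text
the job is handed in; nothing more can be done
None
```

The loose corner was corner 2: it gave about 3 mm. The wedge is now snug under it and released, the corner held firm under a press of at least 17 N, and the board, mug and honey jar look undisturbed in the final pictures; the job was handed in at about 34 s.

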